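Bring the pump cam to its dwell and seat the fuel pump

TASK

Fit the new fuel pump (bright body, blue cap) to the cam unit. First turn the camshaft by its red-handled crank until you feel the tappet rest on the cam's low flat dwell and let go of the crank; then lift the pump out of the wooden block and lower it gently into the bore until its flange lies flush on the mounting face with its bolt holes over the tapped holes, and let go. Never turn the crank with the pump in the bore, never force the pump down on a raised tappet, and leave the old pump and everything else on the bench alone.

Things in the scene. Friction and masses are not known exactly. Their poses are not given: they have to be found in the camera images.
- cam_unit: cut-away aluminium cam carrier on a 220 x 220 x 12 mm steel plate, fixed to the bench. Origin on the bench right below the bore; z up, y along the camshaft towards the crank end, x square to it. A bridge 75 mm (x) by 176 mm (y) carries the pump's mounting face 190 mm above the bench; the camshaft lies under it, 118 mm above the bench.
- cam (a point): centre of the pump cam on the camshaft axis, 72 mm below the mounting face; axes as cam_unit. Two equal lobes half a turn apart, each lifting the tappet 8 mm over 160 degrees of turning; between them two flat dwells (base circle) of 20 degrees each, tappet lowest. A spring of 36 to 44 N holds the tappet on the cam. It starts on a lobe. Friction holds the shaft where it is left.
- bore (a point): centre of the bore's mouth on the mounting face, axes as cam_unit. The bore is 36 mm in diameter with a 3 mm lead-in chamfer; two tapped holes lie 36 mm from it along +y and -y. The tappet's flat top (31 mm) is 28.2 mm below the face on the dwell and up to 8 mm higher on a lobe.
- crank: hand crank on the camshaft's end. Origin on the camshaft axis at the arm's outer face, 122 mm from the bore along cam_unit's +y. y: camshaft axis; z: from the shaft along the 65 mm arm to the handle. It turns round and round both ways. It is clamped on the plain shaft end at an arbitrary angle, different each time, so its position says nothing of where the lobes stand.
- crank_grip (a point): where to hold the crank: on the axis of its red handle, a sleeve 24 mm in diameter that spins freely on its pin, level, parallel to the camshaft, 65 mm from its axis. The point lies 55 mm out from the arm's outer face along +y (sleeve: 3 to 91 mm out). The handle stays level round its upright circle, so a gripper pointing down can hold it all the way round.
- crank_hub (a point): crank hub centre (same point as crank's origin). Force along the handle's path to keep turning slowly, either way, within 1 to 2 N: 12 N as a lobe begins to lift the tappet, sinking to 7 N at its nose and to 1 N as the tappet comes down the far side, then a steady 7 N on the dwell and a jump to 12 N at the next lobe.
- rest_block: wooden block 85 x 240 x 45 mm, fixed, with two 40 mm holes right through, 65 mm either side of its centre along its y axis; a pump stands in each. Origin at the centre of its underside.
- pump: the new fuel pump, 0.4 to 0.8 kg, bright aluminium, blue cap, upright in either hole of the block. Origin at the centre of the flange's underside, z up. Flange 10 mm thick, lozenge-shaped, 94 mm long along y, 52 mm along x, a bolt hole 36 mm either side along y (fits either way round). Below it a chamfered spigot 34 mm in diameter, 16 mm long, then a plunger to 28 mm below the flange.
- pump_grip (a point): on the pump's axis 31 mm above the flange's underside, axes as pump: where to hold it. The body is a 46 mm cylinder from 10 to 50 mm height, cap to 59 mm. A brass outlet sticks out along +y to 43 mm and a black plug along -y to 36 mm, at 30 to 47 mm height, so close the fingers along x. The plunger cannot be pushed in by hand: on a raised tappet the flange stays up to 8 mm off the face.
- old_pump: the worn pump: exactly the shape and size of the new one but dark brown-black with a black cap; stands in the other hole of rest_block; leave it there
- bolt0: flange bolt, brass colour, 34 mm tall, standing on its 13 mm head in the steel tray (100 x 150 x 25 mm) behind the cam unit; leave
- bolt1: the second such bolt in the same tray; leave
- piston: aluminium engine piston, 75 mm diameter, 60 mm tall, upright; leave
- oil_bottle: yellow oil squeeze bottle, 52 mm diameter, 150 mm tall, upright; leave
- wrench: steel open-ended wrench 190 mm long lying flat; leave
- screwdriver: screwdriver lying flat; leave
- socket: steel socket, 24 mm diameter, 36 mm tall; leave
Not all that is in view belongs to the job. Leave any purple look-alike of the pump alone.

How it is judged:
By the outcome, as a careful person would: the job done as asked, in the order asked, and still so for the second after the job is handed in, with the robot touching nothing.
It also fails if it takes over 72 s, if anything falls off the work surface, if the arm or the gripper's body presses on something with over 40 N, if the wrist force passes 120 N, or if a joint passes its speed limit or range.

ROBOT

A 6-joint arm with a two-finger parallel gripper is mounted at the origin on the work surface. World frame = base frame: x ahead of the robot, y to its left, z up, the work surface at z = 0. Lengths are in m, angles in rad, forces in N, time in s.
With the tool pointing down it reaches from about 0.3 to 0.775 m from the base axis. Payload 14.6 kg.
Tool frame: the origin (TCP) lies between the finger pads; the fingertips stand 17 mm ahead of it and the grasp point (between the pads) lies 2 mm behind it; z points along the fingers, y is the line along which they close (so a half turn about z gives the same grasp; the last joint's range is limited). The gripper opens to 85 mm and grips with 20 to 120 N. Pads are 22 mm wide; open, the fingers measure 114 mm over their backs; the gripper's body (76 mm by 85 mm) begins 54 mm behind the grasp point. The pads swing forward as they close: fully open they stand 13 mm farther back than shut.
Start: joints at [1.274, 0.3, 1.521, -0, 1.321, -0.067], TCP at [0.125, 0.536, 0.223] pointing down, gripper open.
Joint ranges: [-3.03, 3.03], [-0.79, 2.21], [0.23, 2.52], [-1.04, 4.18], [0, 3.07], [-2.55, 2.55]. Speed limits (rad/s): [2.22, 2.22, 2.57, 3.14, 3.14, 3.14].

INTERFACE

Orientations are given as a unit quaternion [x, y, z, w].
In Python, from rig import r, imaging gives the robot as it stands.
- The arm moves only by the shell command python3 -m handwheel 'ROWS' [FORCE]. ROWS is text: rows parted by semicolons, each of 5 numbers parted by spaces: the shift along the world's x, y, z in cm, then the turn about the world's z in degrees, then the opening in per cent of the stroke, from 0 (shut) to 100 (fully open). A call has exactly 8 rows; each row is the pose to reach, as a shift and turn from the pose commanded when the call began; what a row does not reach only later rows make up. A row lasts 1/12 s, in which the tool goes at most 41.7 mm and 7.16 degrees, less where a joint would pass 70% of its speed; a pose out of reach is approached as far as the arm can. A call with a gripper value outside its range is refused whole. The fingers move at their own pace and stop on an object; FORCE is the grip in N (left out, the last holds). Time passes only in rows, so rows that repeat a pose let the fingers close, or fill a call up. It gives the time, the measured TCP pose, the force, the opening and the grip force at its end, in the units of the state.
- r.state(): the state, without advancing time (a new reading comes with each control period).
- imaging.capture(name): name is "side" or "top"; returns the picture (480x640x3 uint8, red, green, blue); there is no depth.
- imaging.camera_info(name): a dict with "vfov" (degrees; the focal length in pixels is half the picture's height over the tangent of half this angle, whatever the lens; pixels are square), "cx", "cy" (the principal point, pixels), "k1" (the pictures are not rectified: a ray, as slopes to the right and down, at radius r is drawn at 1 + k1 r^2 times it, then the intrinsics apply), "pose" (4x4, takes a point from camera to world coordinates). Camera axes: x right, y up, looking along -z (the intrinsics and any distortion apply to the point x, -y, -z); pixel columns grow to the right and rows downward; lengths in m; the calibration is good to about 2 mm. A picture is of the moment at which its call begins. camera_info takes no time and is no camera call.
- r.finish_job(): hands the job in; it is judged then, once.
The state is a dict: "time_s": time; "joint_pos": joint angles; "qd": joint speeds; "joint_efforts": joint torques, N m; "tool_pos": TCP position; "tool_rot": TCP orientation; "ft_force": force on the tool from outside, world axes, zero at the start; "torque": the same for the moment, N m; "grip_width": finger opening in m; "finger_force": force on a finger pad.
Only numpy, scipy, OpenCV 4.12 (cv2) and the standard library are available. Lean on these libraries where they do the work, as an engineer would, in place of code of your own. Each camera call takes 0.05 s, during which the arm holds its last target. There are 200 camera calls.

## Working session

There is one attempt and no reset: what is moved stays moved. The work goes in short steps, Python scripts to look and compute and a shell command to move; the robot and the scene stay as the last step left them, time stands still between calls to the robot, and variables do not carry over. Pictures are saved under pics/ and viewed, at most 10 in all, crops included, and the job is handed in when it is done.

```bash
ls; mkdir -p pics
python3 - <<'E'
from rig import r, imaging
import cv2
for n in("side","top"):
    cv2.imwrite(f"pics/{n}0.png",imaging.capture(n)[:,:,::-1]); print(imaging.camera_info(n))
print(r.state())
E
```

```text
pics
{'vfov': 57.73018594132268, 'cx': 316.04096178392524, 'cy': 243.09250219710177, 'k1': -0.08929291226434216, 'pose': array([[-0.99419743,  0.09012827, -0.05872274,  0.46376861],
       [-0.10585408, -0.7225598 ,  0.68315609,  0.69140725],
       [ 0.01914098,  0.68540807,  0.72790755,  0.91313856],
       [ 0.        ,  0.        ,  0.        ,  1.        ]])}
{'vfov': 48.54795848081604, 'cx': 319.4851087120373, 'cy': 241.71151477812086, 'k1': 0.05421091106235353, 'pose': array([[-0.01539494,  0.99220966, -0.1236244 ,  0.39319484],
       [-0.99971051, -0.01298784,  0.02025349, -0.01545756],
       [ 0.01849009,  0.12390041,  0.99212237,  1.44068039],
       [ 0.        ,  0.        ,  0.        ,  1.        ]])}
{'time_s': 0.1, 'joint_pos': array([ 1.27443799e+00,  3.00415183e-01,  1.52152656e+00,  1.51943310e-05,
        1.32067696e+00, -6.65913796e-02]), 'qd': array([-0.00075242, -0.00043859, -0.00269677,  0.00031415,  0.00060194,
        0.00137489]), 'joint_efforts': array([ 4.21752222e-03, -5.44367230e+01, -3.62373698e+01,  1.42752651e-04,
        2.96662663e-03,  5.82324060e-05]), 'tool_pos': array([0.12519466, 0.53534137, 0.22287505]), 'tool_rot': array([ 1.14632794e-01,  9.93407801e-01, -5.03272587e-04, -9.98299907e-05]), 'ft_force': array([ 0.63633599, -0.6972398 ,  0.81804084]), 'torque': array([ 0.04279281, -0.02723936, -0.04144022]), 'finger_force': 0.0, 'grip_width': 0.08581347618016975}
```

View pics/top0.png

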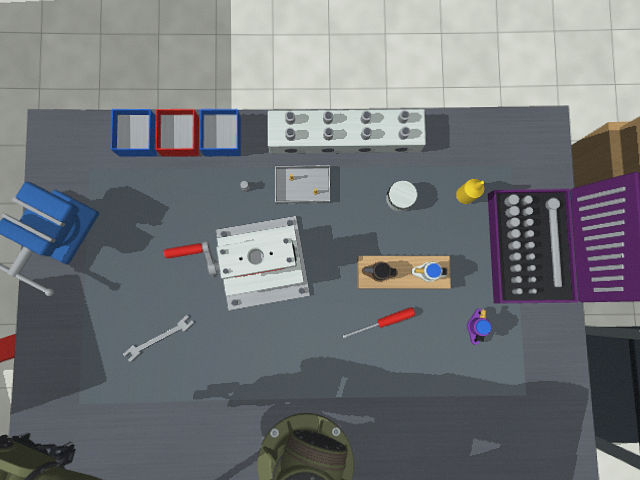

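View pics/side0.png

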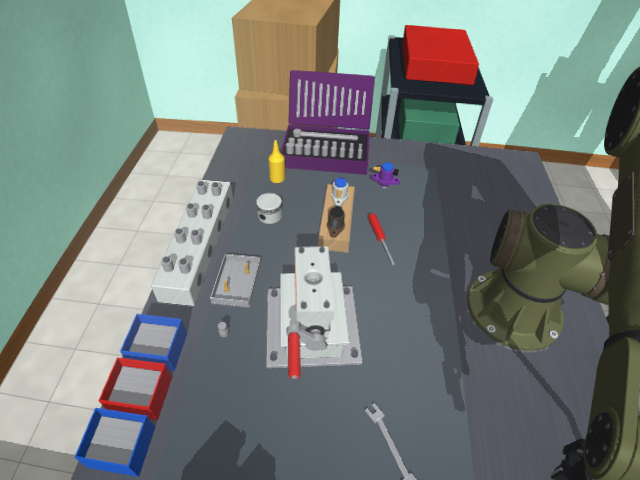

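The top view shows the crank's handle at about (183,251), the bore at (256,256) and the new pump's cap at (433,270). In the side view, the bore is at about (313,278), the handle at (294,350) and the blue cap at (340,184). I'll enlarge these areas for finer pixel positions.

Run:
```python
import cv2,numpy as np
t=cv2.imread("pics/top0.png");s=cv2.imread("pics/side0.png")
def c(im,x,y,w,h,k): return cv2.resize(im[y:y+h,x:x+w],None,fx=k,fy=k,interpolation=cv2.INTER_CUBIC)
o=np.zeros((600,800,3),np.uint8)
def put(a,x,y,x0,y0,k):
    for i in range(0,a.shape[1],20*k): cv2.putText(a,str(x0+i//k),(i,8),0,.3,(0,255,255),1); cv2.line(a,(i,10),(i,14),(0,255,255),1)
    for i in range(0,a.shape[0],20*k): cv2.putText(a,str(y0+i//k),(0,i+4),0,.3,(0,255,255),1)
    o[y:y+a.shape[0],x:x+a.shape[1]]=a
put(c(t,160,210,100,100,3),0,0,160,210,3)
o[:]=0
put(c(t,160,212,150,100,3),0,0,160,212,3)
put(c(t,355,250,100,45,4),0,305,355,250,4)
put(c(s,265,240,100,145,3),460,0,265,240,3)
put(c(s,320,170,40,50,3),460,440,320,170,3)
put(c(s,320,170,40,50,3),460,440,320,170,3)
cv2.imwrite("pics/crops.png",o)
```

```text
(no output)
```

View pics/crops.png

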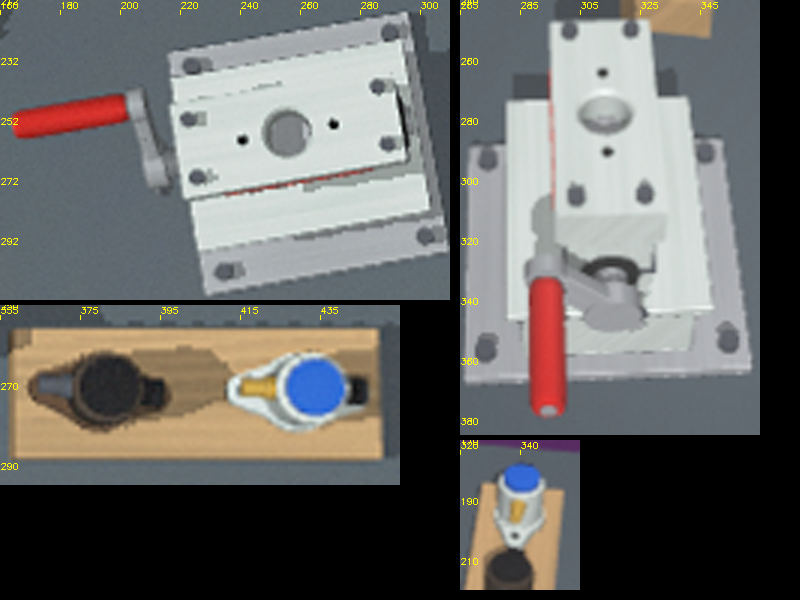

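```bash
cat > h.py <<'E'
import numpy as np,cv2
from rig import r,imaging
def ray(n,u,v):
    i=imaging.camera_info(n);f=240/np.tan(np.radians(i["vfov"])/2)
    d=np.array([(u-i["cx"])/f,(v-i["cy"])/f]);p=d.copy()
    for _ in range(20): p=d/(1+i["k1"]*(p@p))
    P=np.array(i["pose"]);w=P[:3,:3]@np.array([p[0],-p[1],-1]);return P[:3,3],w/np.linalg.norm(w)
def tri(t,s):
    A,a=ray("top",*t);B,b=ray("side",*s)
    k=np.linalg.lstsq(np.c_[a,-b],B-A,rcond=None)[0];p,q=A+k[0]*a,B+k[1]*b
    return (p+q)/2,np.linalg.norm(p-q)*1e3
def atz(n,u,v,z):
    A,a=ray(n,u,v);return A+a*(z-A[2])/a[2]
E
python3 - <<'E'
from h import *
np.set_printoptions(precision=4,suppress=True)
for k,t,s in [("holeN",(240.7,258.7),(314,290.7)),("holeF",(271,253.3),(312.3,264.3)),("bore",(255.7,256),(313.3,277.3)),("hOut",(165,253.7),(294.3,376.7)),("hIn",(202.7,247.3),(293.7,333.3)),("cap",(434,270.5),(340,182.7))]:
    print(k,*tri(t,s))
for k,u,v,z in [("holeN",240.7,258.7,.19),("holeF",271,253.3,.19),("bore",255.7,256,.19),("cap",434,270.5,.104),("tip",413,270.8,.055),("blk",358.5,258,.045),("blk",358,288,.045),("blk",450,256,.045),("blk",450,288,.045)]: print(k,atz("top",u,v,z))
E
```

```text
holeN [0.5119 0.1452 0.1864] 0.6333349295898154
holeF [0.5236 0.074  0.1865] 0.39615830072770025
bore [0.5175 0.11   0.1866] 0.11582305748417351
hOut [0.5285 0.3285 0.1612] 0.14587722521035285
hIn [0.5422 0.2387 0.165 ] 0.25961167827450243
cap [ 0.4843 -0.3324  0.0939] 1.4699413383160238
holeN [0.5112 0.1448 0.19  ]
holeF [0.523  0.0737 0.19  ]
bore [0.5171 0.1097 0.19  ]
cap [ 0.4829 -0.33    0.104 ]
tip [ 0.4862 -0.2867  0.055 ]
blk [ 0.5225 -0.1461  0.045 ]
blk [ 0.4437 -0.1429  0.045 ]
blk [ 0.5246 -0.3877  0.045 ]
blk [ 0.4406 -0.3837  0.045 ]
```

The heights agree with the text: the bore is at about 0.187 m (0.190 given), the hub-to-handle radius comes out at 64 mm, and the cam unit's yaw is about 9°. Next I move above the handle.

```bash
python3 -m handwheel '4 -2 2 -7 100;8 -4.5 3 -13 100;12 -7 3 -20 100;16 -9.5 3 -27 100;20 -12 3 -34 100;23 -14 3 -40 100;26 -16 3 -46 100;29 -18 3 -52 100'; python3 -m handwheel '3 -2 0 -5 100;6 -4 0 -10 100;9 -5.5 0 -14 100;11 -6 0 -15.6 100;11.9 -6.3 -1 -15.6 100;11.9 -6.3 -2 -15.6 100;11.9 -6.3 -3 -15.6 100;11.9 -6.3 -3 -15.6 100'
```

```text
time_s: 0.77
tool_pos: [0.4058, 0.3612, 0.2532]
tool_rot: [0.541, 0.841, -0.0, -0.0]
ft_force: [0.2, 1.4, 0.6]
grip_width: 0.0858
finger_force: 0.0
time_s: 1.43
tool_pos: [0.5215, 0.3001, 0.2202]
tool_rot: [0.647, 0.762, -0.002, -0.001]
ft_force: [0.6, 1.0, 0.4]
grip_width: 0.0854
finger_force: 0.0
```

Run:
```python
from h import *
s=imaging.capture("side");cv2.imwrite("pics/s1.png",cv2.resize(s[200:420,200:420,::-1],None,fx=2.5,fy=2.5))
t=r.state();print(t["tool_pos"],t["tool_rot"])
```

```text
[0.52182497 0.30029612 0.22183933] [ 6.47141458e-01  7.62368630e-01 -1.27344995e-03 -6.19862975e-04]
```

View pics/s1.png

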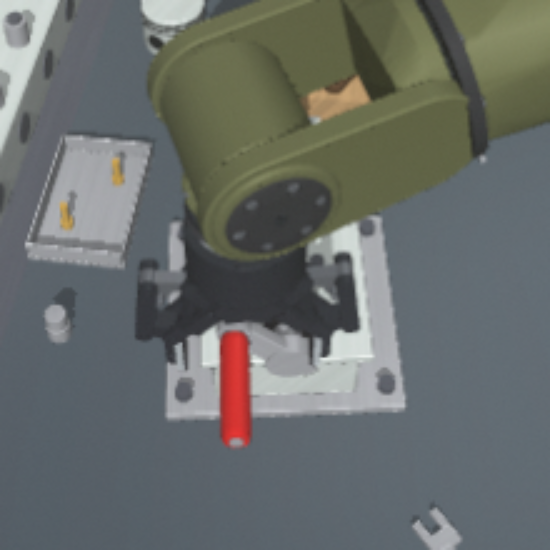

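The fingers straddle the handle, which runs from (233,335) to (236,440) in the crop, but they sit about 12 mm short in x. I correct that, go down and grip.

```bash
python3 -m handwheel '0.6 -0.4 0 0 100;1.2 -0.8 -1 0 100;1.2 -0.8 -2 0 100;1.2 -0.8 -3 0 100;1.2 -0.8 -4 0 100;1.2 -0.8 -5 0 100;1.2 -0.8 -5.9 0 100;1.2 -0.8 -5.9 0 100'; python3 -m handwheel '0 0 0 0 60;0 0 0 0 40;0 0 0 0 20;0 0 0 0 20;0 0 0 0 20;0 0 0 0 20;0 0 0 0 20;0 0 0 0 20' 50
```

```text
time_s: 2.15
tool_pos: [0.5346, 0.2915, 0.1619]
tool_rot: [0.648, 0.762, -0.001, -0.001]
ft_force: [0.5, -1.3, -0.4]
grip_width: 0.0856
finger_force: 0.0
time_s: 2.82
tool_pos: [0.5354, 0.2918, 0.1645]
tool_rot: [0.648, 0.762, 0.0, 0.0]
ft_force: [-0.7, -0.5, 0.5]
grip_width: 0.0171
finger_force: 0.6
```

Run:
```python
from h import *
s=imaging.capture("side");t=imaging.capture("top")
a=cv2.resize(s[270:420,240:380,::-1],(560,600));b=cv2.resize(t[220:300,150:220,::-1],(240,274))
o=np.zeros((600,800,3),np.uint8);o[:,:560]=a;o[:274,560:]=b;cv2.imwrite("pics/s2.png",o)
print(r.state()["tool_pos"],r.state()["grip_width"])
```

```text
[0.53539167 0.29177785 0.16443371] 0.017071807528016746
```

View pics/s2.png

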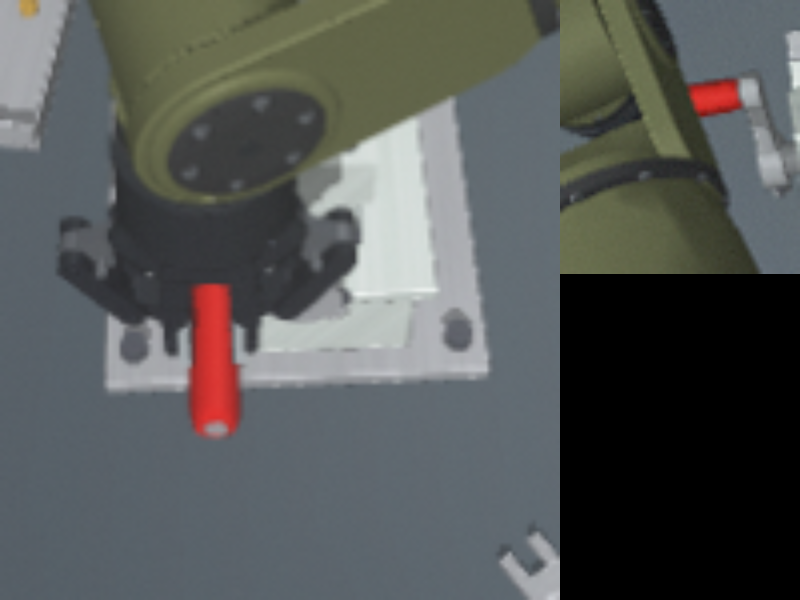

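```bash
cat >> h.py <<'E'
def proj(n,p):
    i=imaging.camera_info(n);f=240/np.tan(np.radians(i["vfov"])/2);P=np.array(i["pose"])
    c=P[:3,:3].T@(np.array(p)-P[:3,3]);d=np.array([c[0],-c[1]])/-c[2];d=d*(1+i["k1"]*(d@d))
    return np.array([i["cx"],i["cy"]])+f*d
E
python3 - <<'E'
from h import *
c=np.array([.5354,.2918,.1474]);x=np.array([.987,.16,0]);y=np.array([-.16,.987,0])
f=lambda p:(proj("side",p)-[240,270])*4
for w in (.0085,.012,.023,.03,.04): print(w,f(c+w*x),f(c-w*x))
h=np.array([.5336,.292,.163])
print("handle ends",f(h-.052*y),f(h+.036*y),"at 55 edges",f(h+.012*x),f(h-.012*x))
print(r.state()["time_s"],r.state()["grip_width"])
E
```

```text
0.0085 [196.252899   368.88008001] [231.48858124 367.55420519]
0.012 [188.9924487  369.14887677] [238.73648363 367.27708514]
0.023 [166.1617962  369.98428725] [261.49982328 366.39701211]
0.03 [151.62437483 370.50845239] [275.97240735 365.82980699]
0.04 [130.84601413 371.24710621] [296.62850783 365.0099416 ]
handle ends [214.59132694 258.83851858] [218.65928394 423.15742032] at 55 edges [191.66395478 354.24268565] [242.12873567 352.35576451]
2.9167 0.017071807528016746
```

The handle is between the fingers, yet the width reads only 17 mm. I'll close fully to see whether they stall.

```bash
python3 -m handwheel '0 0 0 0 0;0 0 0 0 0;0 0 0 0 0;0 0 0 0 0;0 0 0 0 0;0 0 0 0 0;0 0 0 0 0;0 0 0 0 0' 50
```

```text
time_s: 3.58
tool_pos: [0.5354, 0.2918, 0.1644]
tool_rot: [0.648, 0.762, 0.0, 0.0]
ft_force: [0.5, 0.3, 3.0]
grip_width: 0.0001
finger_force: 1.6
```

Run:
```python
from h import *
s=imaging.capture("side");t=imaging.capture("top")
a=cv2.resize(s[310:390,260:340,::-1],(560,560),interpolation=cv2.INTER_CUBIC)
b=cv2.resize(t[220:300,150:220,::-1],(240,274))
o=np.zeros((560,800,3),np.uint8);o[:,:560]=a;o[:274,560:]=b;cv2.imwrite("pics/s3.png",o)
hsv=cv2.cvtColor(s,cv2.COLOR_RGB2HSV);m=((hsv[...,0]<6)|(hsv[...,0]>174))&(hsv[...,1]>150);m[:, :270]=0;m[:,330:]=0;m[:310]=0
ys,xs=np.nonzero(m);print(xs.min(),xs.max(),ys.min(),ys.max())
for y in range(ys.min(),ys.max()+1,4):print(y,xs[ys==y].min(),xs[ys==y].max(),end=" | ")
```

```text
286 297 359 378
359 287 288 | 363 287 297 | 367 286 297 | 371 286 297 | 375 287 297 |
```

View pics/s3.png

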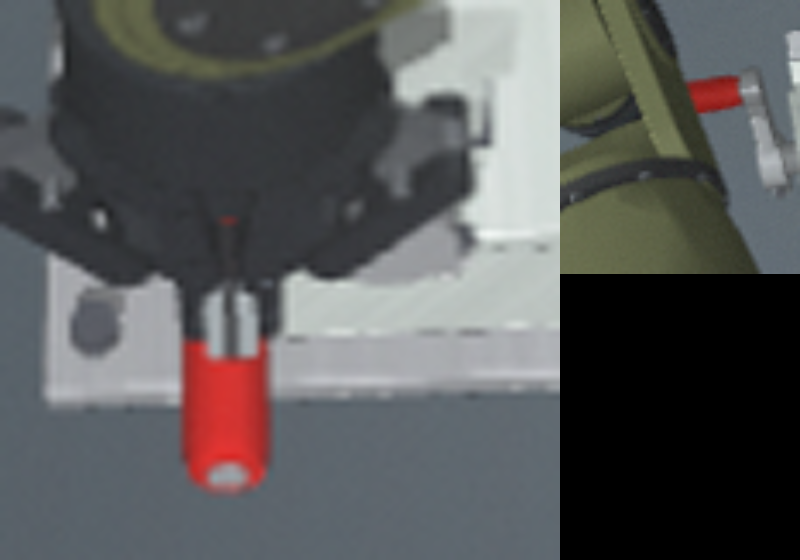

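The closed pads rest on top of the handle, so its axis lies lower than I assumed. I open, go 18 mm lower and grip again.

```bash
python3 -m handwheel '0 0 0.3 0 80;0 0 0.3 0 80;0 0 0.3 0 80;0 0 0.3 0 80;0 0 0 0 80;0 0 -0.8 0 80;0 0 -1.8 0 80;0 0 -1.8 0 80' 50; python3 -m handwheel '0 0 0 0 0;0 0 0 0 0;0 0 0 0 0;0 0 0 0 0;0 0 0 0 0;0 0 0 0 0;0 0 0 0 0;0 0 0 0 0' 50
```

```text
time_s: 4.35
tool_pos: [0.5345, 0.2913, 0.1435]
tool_rot: [0.648, 0.762, -0.002, -0.001]
ft_force: [-0.7, -0.2, -0.5]
grip_width: 0.0682
finger_force: 0.0
time_s: 5.02
tool_pos: [0.5366, 0.2922, 0.1472]
tool_rot: [0.648, 0.762, 0.002, 0.001]
ft_force: [9.1, 3.9, -1.4]
grip_width: 0.0217
finger_force: 49.4
```

Run:
```python
from h import *
def ends(n,im):
    hsv=cv2.cvtColor(im,cv2.COLOR_RGB2HSV);m=(((hsv[...,0]<6)|(hsv[...,0]>174))&(hsv[...,1]>140)&(hsv[...,2]>60)).astype(np.uint8)
    k=np.zeros_like(m)
    if n=="side":k[325:400,265:330]=1
    else:k[235:285,155:215]=1
    m*=k;ys,xs=np.nonzero(m);print(n,len(xs),xs.min(),xs.max(),ys.min(),ys.max())
    if n=="side":
        for y in range(ys.max()-10,ys.max()+1,2):print("  ",y,xs[ys==y].min(),xs[ys==y].max())
    else:
        for x in range(xs.max()-8,xs.max()+1,2):print("  ",x,ys[xs==x].min(),ys[xs==x].max())
for n in("side","top"):
    ends(n,cv2.imread(f"pics/{n}0.png")[:,:,::-1].copy());ends(n,imaging.capture(n))
im=imaging.capture("side")
o=cv2.resize(im[310:390,260:340,::-1],(560,560),interpolation=cv2.INTER_CUBIC);cv2.imwrite("pics/s4.png",o)
```

```text
side 450 288 299 333 377
   367 289 299
   369 289 299
   371 289 299
   373 289 299
   375 289 299
   377 290 298
side 351 286 297 346 378
   368 286 297
   370 286 297
   372 286 297
   374 286 297
   376 287 297
   378 288 296
top 347 164 202 244 257
   194 244 253
   196 244 252
   198 244 252
   200 244 252
   202 250 251
top 118 188 202 242 252
   194 243 251
   196 243 251
   198 242 251
   200 242 250
   202 249 250
```

View pics/s4.png

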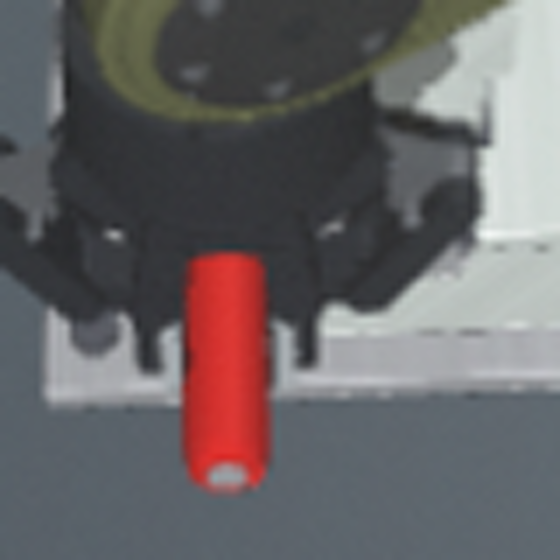

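The pads now hold the handle on both sides at 49 N. It has shifted about 4 mm, and the crank stands at about 50° from vertical towards +x. I make a small test turn onward.

```bash
python3 -m handwheel '.07 .01 -.09 0 0;.13 .02 -.18 0 0;.2 .03 -.27 0 0;.26 .04 -.37 0 0;.33 .05 -.46 0 0;.39 .06 -.55 0 0;.46 .07 -.65 0 0;.52 .08 -.74 0 0';  python3 -m handwheel '.05 .01 -.1 0 0;.1 .02 -.19 0 0;.16 .02 -.29 0 0;.2 .03 -.39 0 0;.26 .04 -.49 0 0;.3 .05 -.59 0 0;.35 .06 -.69 0 0;.4 .07 -.79 0 0'
```

```text
time_s: 5.83
tool_pos: [0.5416, 0.2931, 0.1404]
tool_rot: [0.648, 0.762, 0.002, 0.001]
ft_force: [3.5, 2.8, 6.3]
grip_width: 0.022
finger_force: 50.1
time_s: 6.5
tool_pos: [0.5459, 0.2938, 0.1327]
tool_rot: [0.648, 0.762, 0.002, 0.001]
ft_force: [4.8, 2.2, 7.9]
grip_width: 0.0218
finger_force: 50.2
```

```bash
python3 -m handwheel '.1 .02 -.21 0 0;.19 .03 -.42 0 0;.28 .05 -.64 0 0;.36 .06 -.85 0 0;.44 .07 -1.07 0 0;.51 .08 -1.29 0 0;.57 .09 -1.51 0 0;.63 .1 -1.73 0 0';  python3 -m handwheel '.04 .01 -.23 0 0;.06 .01 -.45 0 0;.08 .01 -.68 0 0;.09 .01 -.9 0 0;.09 .01 -1.13 0 0;.08 .01 -1.36 0 0;.07 .01 -1.58 0 0;.05 .01 -1.81 0 0'
```

```text
time_s: 7.17
tool_pos: [0.5519, 0.2947, 0.1153]
tool_rot: [0.648, 0.762, 0.002, 0.001]
ft_force: [2.1, 1.5, 7.9]
grip_width: 0.022
finger_force: 50.3
time_s: 7.83
tool_pos: [0.5528, 0.2948, 0.0979]
tool_rot: [0.648, 0.762, 0.002, 0.001]
ft_force: [1.9, 0.2, 13.4]
grip_width: 0.0221
finger_force: 50.8
```

The resistance along the path rose from about 3 to 5, 7 and 13 N at 57°, 65°, 80° and 96°, so the next lobe starts between 80° and 96°. I go back in 4° steps to find both ends of the dwell.

```bash
python3 -m handwheel '0 0 .06 0 0;.01 0 .11 0 0;.01 0 .17 0 0;.02 0 .22 0 0;.02 0 .28 0 0;.03 0 .34 0 0;.03 0 .4 0 0;.04 0 .45 0 0'
python3 -m handwheel '0 0 .06 0 0;0 0 .11 0 0;0 0 .17 0 0;0 0 .22 0 0;0 0 .28 0 0;0 0 .34 0 0;0 0 .4 0 0;0 0 .45 0 0'
python3 -m handwheel '0 0 .06 0 0;0 0 .11 0 0;-.01 0 .17 0 0;-.01 0 .22 0 0;-.02 0 .28 0 0;-.02 0 .34 0 0;-.03 0 .4 0 0;-.03 0 .45 0 0'
python3 -m handwheel '0 0 .06 0 0;-.01 0 .11 0 0;-.02 0 .17 0 0;-.03 0 .22 0 0;-.04 -.01 .28 0 0;-.05 -.01 .34 0 0;-.05 -.01 .4 0 0;-.06 -.01 .45 0 0'
python3 -m handwheel '-.01 0 .06 0 0;-.02 0 .11 0 0;-.03 0 .17 0 0;-.04 -.01 .22 0 0;-.05 -.01 .28 0 0;-.06 -.01 .34 0 0;-.08 -.01 .4 0 0;-.09 -.01 .45 0 0'
```

```text
time_s: 8.5
tool_pos: [0.5524, 0.2948, 0.1003]
tool_rot: [0.648, 0.762, 0.001, 0.0]
ft_force: [8.0, 4.8, -3.7]
grip_width: 0.0218
finger_force: 49.2
time_s: 9.17
tool_pos: [0.5525, 0.2948, 0.1049]
tool_rot: [0.648, 0.762, 0.001, 0.0]
ft_force: [7.2, 4.7, -3.4]
grip_width: 0.0221
finger_force: 49.3
time_s: 9.83
tool_pos: [0.5523, 0.2948, 0.1095]
tool_rot: [0.648, 0.762, 0.001, 0.0]
ft_force: [9.2, 4.0, -2.4]
grip_width: 0.0219
finger_force: 49.3
time_s: 10.5
tool_pos: [0.5517, 0.2947, 0.1135]
tool_rot: [0.648, 0.762, 0.001, 0.0]
ft_force: [10.8, 6.0, -7.1]
grip_width: 0.0223
finger_force: 49.2
time_s: 11.17
tool_pos: [0.5509, 0.2946, 0.1181]
tool_rot: [0.648, 0.762, 0.001, 0.001]
ft_force: [10.2, 5.6, -6.6]
grip_width: 0.0218
finger_force: 49.3
```

The backward force jumps from about 3 to 8.5 N between 86° and 82°, which puts the dwell's upper edge near 84° and predicts the lower edge near 64°. I go on back to confirm that.

```bash
python3 -m handwheel '-.01 0 .06 0 0;-.03 0 .11 0 0;-.04 -.01 .17 0 0;-.06 -.01 .22 0 0;-.07 -.01 .28 0 0;-.09 -.01 .33 0 0;-.1 -.02 .39 0 0;-.12 -.02 .44 0 0'
python3 -m handwheel '-.02 0 .06 0 0;-.04 -.01 .11 0 0;-.06 -.01 .17 0 0;-.08 -.01 .22 0 0;-.09 -.01 .27 0 0;-.11 -.02 .32 0 0;-.13 -.02 .38 0 0;-.15 -.02 .43 0 0'
python3 -m handwheel '-.02 0 .05 0 0;-.04 -.01 .11 0 0;-.07 -.01 .16 0 0;-.09 -.01 .21 0 0;-.11 -.02 .27 0 0;-.13 -.02 .32 0 0;-.15 -.02 .37 0 0;-.17 -.03 .42 0 0'
python3 -m handwheel '-.02 0 .05 0 0;-.05 -.01 .1 0 0;-.08 -.01 .15 0 0;-.1 -.02 .21 0 0;-.13 -.02 .26 0 0;-.15 -.02 .31 0 0;-.18 -.03 .36 0 0;-.2 -.03 .41 0 0'
python3 -m handwheel '-.03 0 .05 0 0;-.05 -.01 .1 0 0;-.08 -.01 .15 0 0;-.1 -.02 .2 0 0;-.13 -.02 .25 0 0;-.16 -.03 .3 0 0;-.19 -.03 .35 0 0;-.22 -.03 .39 0 0'
```

```text
time_s: 11.83
tool_pos: [0.5497, 0.2944, 0.1226]
tool_rot: [0.648, 0.762, 0.001, 0.001]
ft_force: [10.7, 5.4, -4.9]
grip_width: 0.0221
finger_force: 49.3
time_s: 12.5
tool_pos: [0.5483, 0.2942, 0.127]
tool_rot: [0.648, 0.762, 0.001, 0.001]
ft_force: [11.5, 4.9, -5.1]
grip_width: 0.022
finger_force: 49.4
time_s: 13.17
tool_pos: [0.5466, 0.2939, 0.1313]
tool_rot: [0.648, 0.762, 0.001, 0.001]
ft_force: [10.2, 5.4, -4.1]
grip_width: 0.022
finger_force: 49.5
time_s: 13.83
tool_pos: [0.5447, 0.2936, 0.1351]
tool_rot: [0.648, 0.762, 0.001, 0.001]
ft_force: [13.6, 5.0, -9.0]
grip_width: 0.0219
finger_force: 49.3
time_s: 14.5
tool_pos: [0.5425, 0.2932, 0.139]
tool_rot: [0.648, 0.762, 0.001, 0.001]
ft_force: [13.6, 5.8, -7.0]
grip_width: 0.0218
finger_force: 49.3
```

The second edge is at 64° (8 to 14.6 N), so the dwell runs from 64° to 84°. I return to its middle, 74°, which is a TCP height of about 0.1228.

```bash
python3 -m handwheel '.12 .02 -.22 0 0;.23 .04 -.45 0 0;.34 .06 -.68 0 0;.44 .07 -.9 0 0;.53 .09 -1.13 0 0;.61 .1 -1.35 0 0;.68 .11 -1.58 0 0;.75 .12 -1.8 0 0'
```

```text
time_s: 15.17
tool_pos: [0.5499, 0.2945, 0.1226]
tool_rot: [0.648, 0.762, 0.002, 0.001]
ft_force: [3.2, 1.7, 9.4]
grip_width: 0.0221
finger_force: 50.8
```

```bash
python3 -m handwheel '0 0 .05 0 0;-.02 0 .1 0 0;-.02 0 .1 0 40;-.02 0 .1 0 70;-.02 0 .1 0 100;-.02 0 .1 0 100;-.02 0 .1 0 100;-.02 0 .1 0 100'; python3 -m handwheel '0 0 1 0 100;0 0 3 0 100;0 0 6 0 100;0 0 9 0 100;0 0 12 0 100;0 0 15 0 100;0 0 18 0 100;0 0 18 0 100'
python3 - <<'E'
from h import *
im=imaging.capture("side");hsv=cv2.cvtColor(im,cv2.COLOR_RGB2HSV);m=((hsv[...,0]<6)|(hsv[...,0]>174))&(hsv[...,1]>140)&(hsv[...,2]>60);m[:325]=0;m[400:]=0;m[:,:265]=0;m[:,330:]=0
ys,xs=np.nonzero(m);y=ys.max();print(y,xs[ys==y-4].min(),xs[ys==y-4].max())
x=np.array([.987,.16,0]);yy=np.array([-.16,.987,0])
for a in(66,70,74,78,82):
    a=np.radians(a);print(proj("side",np.array([.4975,.2304,.118])+.091*yy+.065*(np.sin(a)*x+[0,0,np.cos(a)])))
E
```

```text
time_s: 15.83
tool_pos: [0.5486, 0.294, 0.122]
tool_rot: [0.648, 0.762, -0.0, -0.0]
ft_force: [-0.1, -0.1, -0.0]
grip_width: 0.0851
finger_force: 0.0
time_s: 16.5
tool_pos: [0.5496, 0.2945, 0.3097]
tool_rot: [0.648, 0.762, 0.004, 0.002]
ft_force: [0.6, -0.7, 1.2]
grip_width: 0.0857
finger_force: 0.0
384 280 291
[287.4621415  380.53276333]
[286.63008404 381.55914247]
[285.96343417 382.5966743 ]
[285.46368893 383.63991677]
[285.1313993  384.68351525]
```

The dwell is set and the crank released: the handle's end matches about 74–76° in the image. I refine the pump's position and yaw and the cam unit's yaw from fresh pictures.

Run:
```python
from h import *
np.set_printoptions(precision=4,suppress=True)
t=imaging.capture("top")
hsv=cv2.cvtColor(t,cv2.COLOR_RGB2HSV)
def cen(m,x0,x1,y0,y1):
    k=np.zeros(m.shape,bool);k[y0:y1,x0:x1]=1;ys,xs=np.nonzero(m&k);return xs.mean(),ys.mean(),len(xs),xs.min(),xs.max(),ys.min(),ys.max()
c=cen((abs(hsv[...,0].astype(int)-110)<14)&(hsv[...,1]>130),405,460,250,295);print(c,atz("top",*c[:2],.104))
b=cen((abs(hsv[...,0].astype(int)-20)<8)&(hsv[...,1]>150),410,432,262,280);print(b,atz("top",*b[:2],.09))
pl=cen((hsv[...,2]<60),440,452,262,282);print(pl,atz("top",*pl[:2],.085))
B=[atz("top",160+x/3,212+y/3,.193) for x,y in((188,119),(377,87),(198,177),(388,144))]
for a,b in((0,1),(2,3)):d=B[a]-B[b];print(np.degrees(np.arctan2(-d[0],d[1])),np.linalg.norm(d))
print(np.mean(B,0))
o=cv2.resize(t[245:300,350:460,::-1],(770,385),interpolation=cv2.INTER_CUBIC);cv2.imwrite("pics/p.png",o)
```

```text
(np.float64(433.38926174496646), np.float64(270.1543624161074), 149, np.int64(427), np.int64(440), np.int64(264), np.int64(276)) [ 0.4838 -0.3285  0.104 ]
(np.float64(419.5625), np.float64(270.3125), 16, np.int64(416), np.int64(423), np.int64(269), np.int64(272)) [ 0.4848 -0.2966  0.09  ]
(np.float64(444.2692307692308), np.float64(271.2307692307692), 26, np.int64(442), np.int64(446), np.int64(268), np.int64(274)) [ 0.482  -0.3606  0.085 ]
8.963755595455085 0.14948795880699214
9.098953768665474 0.14973330175888477
[0.5171 0.1086 0.193 ]
```

View pics/p.png

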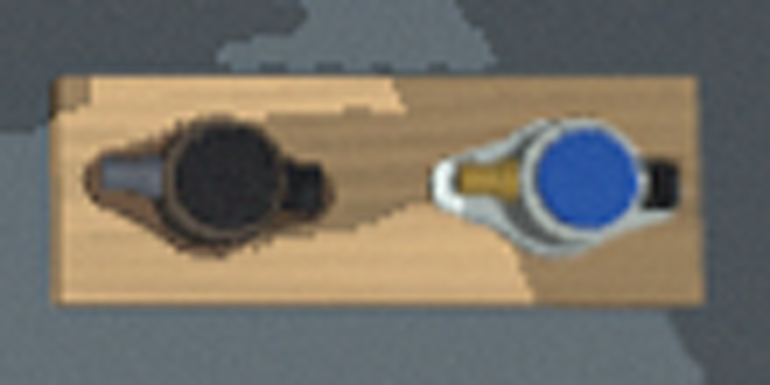

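The new pump is at (0.4836, -0.329) with yaw about -2.5° and its outlet towards +y. The old one is 0.13 m away, and the cam unit's yaw is 9.0°. I move above the pump.

```bash
python3 -m handwheel '-.4 -4 0 -1 100;-.8 -8 0 -2 100;-1.2 -12 0 -3 100;-1.6 -16 0 -4 100;-2 -20 0 -5 100;-2.4 -24 0 -6 100;-2.8 -28 0 -7 100;-3.2 -32 0 -7 100'; python3 -m handwheel '-.4 -4 0 -1 100;-.8 -8 0 -2 100;-1.2 -12 0 -3 100;-1.6 -16 0 -4 100;-2.2 -20 0 -4.8 100;-2.8 -24 -2 -4.8 100;-3.4 -28 -5 -4.8 100;-3.4 -30.2 -7 -4.8 100';python3 -m handwheel '0 0 -2 0 100;0 0 -4 0 100;0 0 -6 0 100;0 0 -7 0 100;0 0 -7 0 100;0 0 -7 0 100;0 0 -7 0 100;0 0 -7 0 100'
```

```text
time_s: 17.27
tool_pos: [0.5157, -0.0277, 0.3012]
tool_rot: [0.694, 0.72, -0.001, -0.001]
ft_force: [0.8, 0.9, 0.3]
grip_width: 0.0856
finger_force: 0.0
time_s: 17.93
tool_pos: [0.4816, -0.3298, 0.231]
tool_rot: [0.723, 0.691, -0.0, 0.0]
ft_force: [1.3, 0.1, 1.0]
grip_width: 0.0853
finger_force: 0.0
time_s: 18.6
tool_pos: [0.4831, -0.3281, 0.1634]
tool_rot: [0.723, 0.691, 0.0, 0.001]
ft_force: [-0.7, -0.1, 0.4]
grip_width: 0.0855
finger_force: 0.0
```

```bash
python3 -m handwheel '0 0 -1.5 0 100;.05 -.1 -3 0 100;.05 -.1 -4.5 0 100;.05 -.1 -6 0 100;.05 -.1 -7 0 100;.05 -.1 -8 0 100;.05 -.1 -8.8 0 100;.05 -.1 -8.8 0 100'; python3 -m handwheel '0 0 0 0 60;0 0 0 0 50;0 0 0 0 45;0 0 0 0 40;0 0 0 0 40;0 0 0 0 40;0 0 0 0 40;0 0 0 0 40' 50
python3 - <<'E'
from h import *
s=imaging.capture("side");cv2.imwrite("pics/g.png",cv2.resize(s[120:240,280:400,::-1],(600,600),interpolation=cv2.INTER_CUBIC))
E
```

```text
time_s: 19.27
tool_pos: [0.4828, -0.3286, 0.0729]
tool_rot: [0.723, 0.691, -0.0, -0.001]
ft_force: [-0.7, 0.8, -0.2]
grip_width: 0.0854
finger_force: 0.0
time_s: 19.93
tool_pos: [0.4835, -0.3292, 0.0753]
tool_rot: [0.723, 0.691, 0.0, 0.001]
ft_force: [-2.2, 1.3, 6.4]
grip_width: 0.044
finger_force: 50.1
```

View pics/g.png

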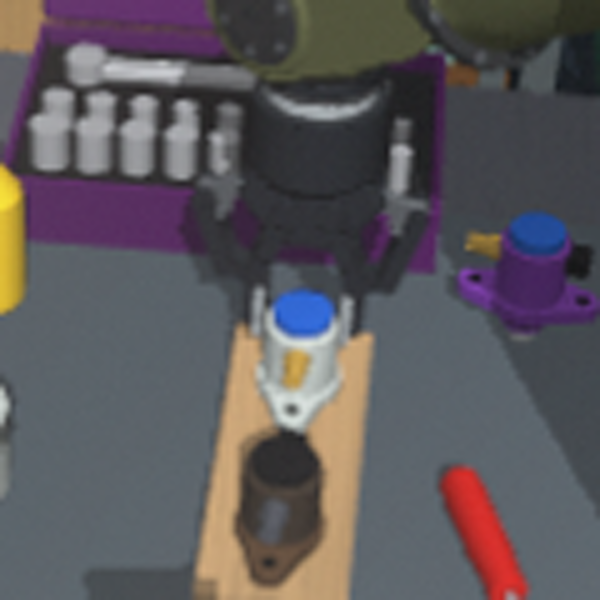

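The pads hold only the top of the body, since the fingertips stand higher than stated. I regrip 15 mm lower.

```bash
python3 -m handwheel '0 0 0 0 85;0 0 0 0 85;0 0 0 0 85;0 0 0 0 85;0 0 -.5 0 85;0 0 -1 0 85;0 0 -1.5 0 85;0 0 -1.5 0 85'; python3 -m handwheel '0 0 0 0 40;0 0 0 0 40;0 0 0 0 40;0 0 0 0 40;0 0 0 0 40;0 0 0 0 40;0 0 0 0 40;0 0 0 0 40' 60
```

```text
time_s: 20.65
tool_pos: [0.4827, -0.3285, 0.0576]
tool_rot: [0.723, 0.691, -0.0, -0.001]
ft_force: [0.3, -0.8, 0.7]
grip_width: 0.0726
finger_force: 0.0
time_s: 21.32
tool_pos: [0.4835, -0.3291, 0.0595]
tool_rot: [0.723, 0.691, 0.0, 0.0]
ft_force: [1.4, 0.8, 4.8]
grip_width: 0.0447
finger_force: 61.8
```

```bash
python3 -m handwheel '0 0 1 0 40;0 0 2 0 40;0 0 4 0 40;0 0 7 0 40;0 0 10 0 40;0 0 13 0 40;0 0 16 0 40;0 0 19 0 40'; python3 -m handwheel '0 0 2 0 40;0 3 4 0 40;.4 7 5.5 2 40;.8 11 5.5 4 40;1.2 15 5.5 6 40;1.6 19 5.5 8 40;2 23 5.5 10 40;2.3 25 5.5 11.5 40'; python3 -m handwheel '.2 3 0 0 40;.4 6 0 0 40;.6 9 0 0 40;.8 12 0 0 40;1 15 0 0 40;1 17 0 0 40;1 18 0 0 40;1 18 0 0 40'; python3 -m handwheel '0 0 0 0 40;0 0 0 0 40;0 0 0 0 40;0 0 0 0 40;0 0 0 0 40;0 0 0 0 40;0 0 0 0 40;0 0 0 0 40'
```

```text
time_s: 21.98
tool_pos: [0.4826, -0.3285, 0.2509]
tool_rot: [0.723, 0.691, -0.0, -0.001]
ft_force: [0.2, -0.6, -6.8]
grip_width: 0.0446
finger_force: 62.7
time_s: 22.65
tool_pos: [0.5055, -0.0751, 0.3046]
tool_rot: [0.648, 0.761, 0.0, -0.001]
ft_force: [0.5, 0.3, -5.6]
grip_width: 0.0442
finger_force: 63.4
time_s: 23.32
tool_pos: [0.5157, 0.1026, 0.3042]
tool_rot: [0.649, 0.761, -0.0, -0.0]
ft_force: [-0.1, -0.1, -6.4]
grip_width: 0.0441
finger_force: 63.4
time_s: 23.98
tool_pos: [0.5162, 0.101, 0.3041]
tool_rot: [0.65, 0.76, -0.0, -0.0]
ft_force: [-0.6, -0.0, -6.5]
grip_width: 0.0443
finger_force: 63.4
```

```bash
python3 -m handwheel '.1 .85 0 -.2 40;.1 .85 -1 -.2 40;.1 .85 -2 -.2 40;.1 .85 -3 -.2 40;.1 .85 -4 -.2 40;.1 .85 -5 -.2 40;.1 .85 -5.4 -.2 40;.1 .85 -5.4 -.2 40'; python3 -m handwheel '0 0 0 0 40;0 0 0 0 40;0 0 0 0 40;0 0 0 0 40;0 0 0 0 40;0 0 0 0 40;0 0 0 0 40;0 0 0 0 40'
python3 - <<'E'
from h import *
np.set_printoptions(precision=2,suppress=True)
s=imaging.capture("side");p=r.state()["tool_pos"];print(p,r.state()["tool_rot"])
x0,y0,k=275,215,7
o=cv2.resize(s[y0:y0+85,x0:x0+80,::-1],None,fx=k,fy=k,interpolation=cv2.INTER_CUBIC)
def P(l,psi,base):
    c,sn=np.cos(psi),np.sin(psi);return proj("side",np.array(base)+[c*l[0]-sn*l[1],sn*l[0]+c*l[1],l[2]])
b=[p[0],p[1],p[2]-.0145]
for a,col in((6,(255,0,255)),(9,(0,255,0)),(12,(255,255,0))):
    for l in((0,.047,0),(0,.036,.01),(0,.043,.0385)):
        q=(P(l,np.radians(a),b)-[x0-.5,y0-.5])*k;cv2.circle(o,tuple(int(v) for v in q),2,col,-1)
for l in((0,.036,0),(0,-.036,0)):
    q=(P(l,np.radians(9),[.5172,.1095,.19])-[x0-.5,y0-.5])*k;cv2.circle(o,tuple(int(v) for v in q),4,(0,0,255),1)
cv2.imwrite("pics/f.png",o)
hsv=cv2.cvtColor(s,cv2.COLOR_RGB2HSV);m=(abs(hsv[...,0].astype(int)-20)<8)&(hsv[...,1]>140);m[:215]=0;m[300:]=0;m[:,:290]=0;m[:,335:]=0
ys,xs=np.nonzero(m);print("brass",xs.mean(),ys.mean(),len(xs),xs.min(),xs.max(),ys.min(),ys.max())
for a in(6,9,12):print(a,P((0,.035,.044),np.radians(a),b),P((0,.043,.0385),np.radians(a),b))
E
```

```text
time_s: 24.65
tool_pos: [0.5168, 0.1094, 0.2487]
tool_rot: [0.651, 0.759, -0.001, -0.001]
ft_force: [0.1, -0.7, -7.5]
grip_width: 0.0442
finger_force: 63.4
time_s: 25.32
tool_pos: [0.5172, 0.1096, 0.2501]
tool_rot: [0.651, 0.759, 0.0, -0.0]
ft_force: [0.1, 0.3, -6.8]
grip_width: 0.0446
finger_force: 63.4
[0.52 0.11 0.25] [0.65 0.76 0.   0.  ]
brass 314.2549019607843 261.6078431372549 51 311 317 257 267
6 [314.1 261. ] [314.04 266.02]
9 [315.06 260.99] [315.21 266.01]
12 [316.01 260.95] [316.38 265.96]
```

View pics/f.png

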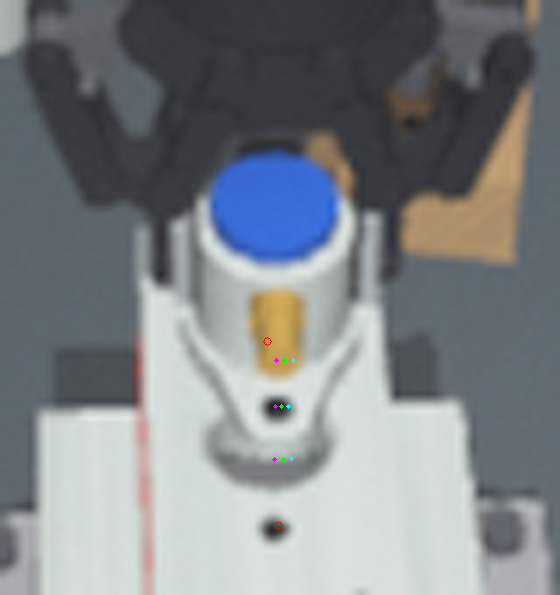

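The pump's bolt hole at (278,407) and the tapped hole at (274,528) sit equally 3–4 crop pixels left of their 9° predictions, about 1 mm of camera bias. The yaw and x are therefore aligned, and y may want about +0.5 mm. I lower the pump in stages.

```bash
python3 -m handwheel '0 .05 -.4 0 40;0 .05 -.8 0 40;0 .05 -1.2 0 40;0 .05 -1.6 0 40;0 .05 -2 0 40;0 .05 -2.3 0 40;0 .05 -2.5 0 40;0 .05 -2.5 0 40'; python3 -m handwheel '0 0 -.1 0 40;0 0 -.2 0 40;0 0 -.3 0 40;0 0 -.4 0 40;0 0 -.5 0 40;0 0 -.6 0 40;0 0 -.7 0 40;0 0 -.8 0 40'
```

```text
time_s: 26.03
tool_pos: [0.5171, 0.1101, 0.2246]
tool_rot: [0.651, 0.759, -0.0, -0.0]
ft_force: [-0.5, -0.4, -7.8]
grip_width: 0.0443
finger_force: 63.4
time_s: 26.7
tool_pos: [0.5172, 0.1101, 0.217]
tool_rot: [0.651, 0.759, 0.0, 0.0]
ft_force: [-0.2, 0.4, -6.8]
grip_width: 0.0444
finger_force: 63.4
```

```bash
python3 -m handwheel '0 0 -.07 0 40;0 0 -.14 0 40;0 0 -.21 0 40;0 0 -.28 0 40;0 0 -.35 0 40;0 0 -.42 0 40;0 0 -.5 0 40;0 0 -.5 0 40'; python3 -m handwheel '0 0 -.05 0 40;0 0 -.1 0 40;0 0 -.15 0 40;0 0 -.2 0 40;0 0 -.25 0 40;0 0 -.3 0 40;0 0 -.35 0 40;0 0 -.4 0 40'
```

```text
time_s: 27.37
tool_pos: [0.5171, 0.1101, 0.2119]
tool_rot: [0.651, 0.759, -0.0, -0.0]
ft_force: [-0.1, -0.3, -7.3]
grip_width: 0.0441
finger_force: 63.4
time_s: 28.03
tool_pos: [0.5172, 0.1101, 0.2081]
tool_rot: [0.651, 0.759, 0.0, 0.0]
ft_force: [-0.1, -0.1, -5.7]
grip_width: 0.0447
finger_force: 63.4
```

Entry is free. Only about 3.5 mm remain, so I continue in small steps.

```bash
python3 -m handwheel '0 0 -.03 0 40;0 0 -.06 0 40;0 0 -.09 0 40;0 0 -.12 0 40;0 0 -.15 0 40;0 0 -.18 0 40;0 0 -.2 0 40;0 0 -.2 0 40'; python3 -m handwheel '0 0 -.02 0 40;0 0 -.04 0 40;0 0 -.06 0 40;0 0 -.08 0 40;0 0 -.1 0 40;0 0 -.12 0 40;0 0 -.14 0 40;0 0 -.15 0 40'
```

```text
time_s: 28.7
tool_pos: [0.5172, 0.1101, 0.206]
tool_rot: [0.651, 0.759, -0.0, -0.0]
ft_force: [-0.1, 0.6, -6.6]
grip_width: 0.0444
finger_force: 63.4
time_s: 29.37
tool_pos: [0.5172, 0.1101, 0.2046]
tool_rot: [0.651, 0.759, 0.0, 0.0]
ft_force: [-0.5, -0.3, -5.0]
grip_width: 0.0441
finger_force: 63.4
```

```bash
python3 -m handwheel '0 0 -.01 0 40;0 0 -.02 0 40;0 0 -.03 0 40;0 0 -.04 0 40;0 0 -.06 0 40;0 0 -.08 0 40;0 0 -.09 0 40;0 0 -.1 0 40'; python3 -m handwheel '0 0 -.01 0 40;0 0 -.02 0 40;0 0 -.03 0 40;0 0 -.04 0 40;0 0 -.06 0 40;0 0 -.08 0 40;0 0 -.09 0 40;0 0 -.1 0 40'
```

```text
time_s: 30.03
tool_pos: [0.5173, 0.1101, 0.2045]
tool_rot: [0.651, 0.759, 0.0, 0.0]
ft_force: [-6.1, -1.5, 7.3]
grip_width: 0.0442
finger_force: 64.4
time_s: 30.7
tool_pos: [0.5173, 0.1101, 0.2045]
tool_rot: [0.651, 0.759, 0.001, 0.001]
ft_force: [-11.2, -1.6, 16.8]
grip_width: 0.0443
finger_force: 65.6
```

The pump is firmly seated at TCP z 0.2045, exactly as predicted for a flush flange. I unload, release and rise.

```bash
python3 -m handwheel '0 0 .08 0 40;0 0 .17 0 40;0 0 .17 0 40;0 0 .17 0 60;0 0 .17 0 80;0 0 .17 0 90;0 0 .17 0 90;0 0 .17 0 90'; python3 -m handwheel '0 0 1 0 90;0 0 3 0 90;0 0 6 0 90;0 0 9 0 90;0 0 11 0 90;0 -4 11 0 90;0 -8 11 0 90;0 -12 11 0 90';python3 -m handwheel '0 -4 0 0 90;0 -8 0 0 90;0 -12 0 0 90;0 -12 0 0 90;0 -12 0 0 90;0 -12 0 0 90;0 -12 0 0 90;0 -12 0 0 90'
python3 - <<'E'
from h import *
np.set_printoptions(precision=4,suppress=True)
R={}
for n,box in(("top",(235,280,235,280)),("side",(290,335,225,300))):
    s=imaging.capture(n);cv2.imwrite(f"pics/end_{n}.png",s[:,:,::-1]);hsv=cv2.cvtColor(s,cv2.COLOR_RGB2HSV)
    for nm,h,w in(("cap",110,14),("brass",20,8)):
        m=(abs(hsv[...,0].astype(int)-h)<w)&(hsv[...,1]>130);k=np.zeros(m.shape,bool);k[box[2]:box[3],box[0]:box[1]]=1
        ys,xs=np.nonzero(m&k);R[n,nm]=(xs.mean(),ys.mean());print(n,nm,xs.mean(),ys.mean(),len(xs))
for nm in("cap","brass"):print(nm,tri(R["top",nm],R["side",nm]))
c=atz("top",*R["top","cap"],.249);b=atz("top",*R["top","brass"],.235);print(c,b,np.degrees(np.arctan2(-(b-c)[0],(b-c)[1])))
E
```

```text
time_s: 31.37
tool_pos: [0.5173, 0.1101, 0.2044]
tool_rot: [0.651, 0.759, 0.0, 0.0]
ft_force: [0.5, 0.4, -0.5]
grip_width: 0.0769
finger_force: 0.0
time_s: 32.03
tool_pos: [0.5169, -0.011, 0.3155]
tool_rot: [0.651, 0.759, 0.0, 0.001]
ft_force: [2.2, -0.5, -0.1]
grip_width: 0.0773
finger_force: 0.0
time_s: 32.7
tool_pos: [0.5173, -0.1288, 0.3147]
tool_rot: [0.651, 0.759, 0.0, 0.0]
ft_force: [-0.4, 1.1, 0.1]
grip_width: 0.0768
finger_force: 0.0
top cap 253.32642487046633 253.22797927461139 193
top brass 239.5142857142857 256.42857142857144 35
side cap 313.2644230769231 259.46634615384613 208
side brass 313.6981132075472 276.75471698113205 53
cap (array([0.5183, 0.1096, 0.2439]), np.float64(0.39792144706486404))
brass (array([0.5133, 0.1425, 0.229 ]), np.float64(1.0001589570193072))
[0.5176 0.1091 0.249 ] [0.5122 0.1417 0.235 ] 9.39221316807579
```

The cap's height (0.244, with the same 3–4 mm bias as the bore), its position and the yaw of 9.4° all fit a flush, aligned pump. I hand the job in.

```bash
python3 -c "
from rig import r
print(r.finish_job())"
```

```text
the job is handed in; nothing more can be done
None
```

I turned the crank to the middle of the low dwell and released it, then lowered the new pump into the bore and let go; measurements show it flush and aligned within about 1°. I handed the job in at about 33 s; it returned no verdict.

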